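# Walk a manifold block round to the fence

## Robot

A 6-joint arm with a two-finger parallel gripper is mounted at the origin on the work surface. World frame = base frame: x ahead of the robot, y to its left, z up, the work surface at z = 0. Lengths are in mm, angles in rad, forces in N, time in s.
With the tool pointing down it reaches from about 275 to 775 mm from the base axis. Payload 14.6 kg.
Tool frame: the origin (TCP) lies on the mounting face of the last link; the fingertips stand 173 mm ahead of it and the grasp point (between the pads) lies 155 mm ahead of it; z points along the fingers, y is the line along which they close (so a half turn about z gives the same grasp; the last joint's range is limited). The gripper opens to 85 mm and grips with 20 to 120 N. Pads are 22 mm wide; open, the fingers measure 114 mm over their backs; the gripper's body (76 mm by 85 mm) begins 54 mm behind the grasp point. The pads swing forward as they close: fully open they stand 13 mm farther back than shut.
Start: joints at [1.069, 0.263, -0.048, 1.259, 0, 1.415], TCP at [178.447, 493.746, 404.678] pointing down, gripper open.
Joint ranges: [-2.65, 2.65], [-0.89, 1.7], [-1.18, 1.37], [-2.13, 2.11], [-1.35, 1.29], [-3.14, 3.14]. Speed limits (rad/s): [1.89, 1.89, 2.57, 2.79, 3.14, 3.14].

## Interface

Orientations are given as a 3x3 rotation matrix whose columns are the frame's x, y, z axes.
In Python, from plant import status, camera, get_calibration, arm gives the robot as it stands.
- The arm moves only by the tool send_rows, never from a script. Its argument "steps" is a list of rows, each a list of 4 numbers: the shift along the tool's x, y, z normalised to -1 to 1, where 1 is 0.025 m, then the turn about the tool's z normalised to -1 to 1, where 1 is 2 pi rad. A call has exactly 5 rows; each row shifts and turns the commanded pose from where the row before left it, along the tool's axes as they then stand; what a row does not reach is not made up. A row lasts 1/12 s, in which the tool goes at most 41.7 mm and 7.16 degrees, less where a joint would pass 70% of its speed; a pose out of reach is approached as far as the arm can. A call with a number of a shift or a turn outside -1 to 1 is refused whole. A call with a gripper value outside its range is refused whole. "hand" is the closure, from 0 (fully open) to 1 (shut), set as the call begins (left out, the last holds). The fingers move at their own pace and stop on an object; the grip force is fixed at half the most. Time passes only in rows, so rows that do not move let the fingers close, or fill a call up. It gives the time, the measured TCP pose, the force, the opening and the grip force at its end, in the units of the state.
- status.get_obs(): the state, without advancing time (a new reading comes with each control period).
- camera(name): name is "side" or "top"; returns the picture (400x640x3 uint8, blue, green, red); there is no depth.
- get_calibration(name): a dict with "K" (3x3 intrinsics, pixels), "k1" (the pictures are not rectified: a ray, as slopes to the right and down, at radius r is drawn at 1 + k1 r^2 times it, then the intrinsics apply), "extrinsics" (4x4, takes a point from camera to world coordinates). Camera axes: x right, y up, looking along -z (the intrinsics and any distortion apply to the point x, -y, -z); pixel columns grow to the right and rows downward; lengths in mm; the calibration is good to about 2 mm. A picture is of the moment at which its call begins. get_calibration takes no time and is no camera call.
- arm.close_job(): hands the job in; it is judged then, once.
The state is a dict: "time": time; "joint_positions": joint angles; "joint_velocities": joint speeds; "joint_torque": joint torques, N m; "tool_pos": TCP position; "eef_rot": TCP orientation; "wrist_force": force on the tool from outside, world axes, zero at the start; "torque": the same for the moment, N m; "finger_gap": finger opening in mm; "finger_force": force on a finger pad.
Only numpy, scipy, OpenCV 4.12 (cv2) and the standard library are available. Lean on these libraries where they do the work, as an engineer would, in place of code of your own. Each camera call takes 0.05 s, during which the arm holds its last target. There are 200 camera calls.

## Task

The heavy aluminium manifold block lies askew on the counter. Walk it round by pushing its corners with the fingertips, now one, now another as needed, until one of its long sides (either one) is square to the steel fence before it touches the fence, then push it up so that this side lies flat against the fence, about the middle of it. Do not lift or tip the block, keep off the dark ground steel plate on its top, and leave the other things on the counter where they are.

Things in the scene. Friction and masses are not known exactly. Their poses are not given: they have to be found in the camera images.
- block: heavy loose aluminium block, 104 mm (x) by 150 mm (y) by 36 mm high, 0.7 to 1 kg, flat on the counter, four round ports in each long side (faces x = +52 and -52 mm, both alike, either may go to the fence). Slides under about 2 to 8 N and stops when the push stops. Origin: centre of its underside, z up. Starts 45 to 90 degrees out of square, its centre 145 to 175 mm in front of the fence
- seal: dark ground steel plate fixed on top of the block, 68 x 112 mm (x, y), 6 mm thick, its top 42 mm above the counter, centred so that 18 to 19 mm of bare aluminium shows all round; not to be touched. Origin at the centre of its underside, axes as the block's
- fence: straight dark steel fence fixed to the counter, 280 mm long (y), 45 mm high; foot and ribs reach 55 mm behind it. Origin on the counter at the middle of its working face, which is the plane x = 0 of its frame and looks along -x towards the robot and the block. A block flat against it has its origin at x = -52 mm in this frame
- nipple: loose brass hex nipple standing upright, 28 mm across, 58 mm high; bystander, origin at the centre of its underside
- socket: loose round steel pipe socket standing upright, 52 mm across, 42 mm high; bystander, origin at the centre of its underside
- tee: loose brass pipe tee lying flat, 88 x 68 mm, 42 mm high; bystander, origin on the counter under its middle
- carton: loose cardboard carton 85 x 105 mm, 75 mm high; bystander, origin at the centre of its underside
- jar: loose closed jar 64 mm across, 85 mm high; bystander, origin at the centre of its underside
- wrench: loose steel wrench lying flat, 190 mm long; bystander, origin at the middle of its underside
- valve: loose brass ball valve with a flat steel lever on top, 74 mm long, 58 mm high; bystander, origin on the counter under its middle
There are look-alikes about, which are no part of the job. Of the things that look like the block, the largest one is meant.

How it is judged:
By the outcome, as a careful person would: the job done as asked, in the order asked, and still so for the second after the job is handed in, with the robot touching nothing.
It also fails if it takes over 64 s, if anything falls off the work surface, if the arm or the gripper's body presses on something with over 40 N, if the wrist force passes 120 N, or if a joint passes its speed limit or range.

## Working session

There is one attempt and no reset: what is moved stays moved. The work goes in short steps, Python scripts to look and compute and a tool call to move; the robot and the scene stay as the last step left them, time stands still between calls to the robot, and variables do not carry over. Pictures are saved under pics/ and viewed, at most 10 in all, crops included, and the job is handed in when it is done.

Besides the shell and the picture viewer there is one more tool, called in YAML: its name, and indented under it one key for each argument. send_rows: Moves the arm, as the interface text tells. Scaled input: -1 to 1 covers 0.025 m each way for a shift and 2 pi rad each way for a turn. Its arguments: {"type":"object","properties":{"steps":{"type":"array","items":{"type":"array","items":{"type":"number"}}},"hand":{"type":"number"}},"required":["steps"]}

```bash
mkdir -p pics; cat > h.py <<'E'
import numpy as np,cv2
from plant import status,camera,get_calibration,arm
def pix2w(name,uv,z):
    c=get_calibration(name);K=np.array(c['K']);T=np.array(c['extrinsics']);k=c['k1']
    out=[]
    for p in np.atleast_2d(uv):
        s=cv2.undistortPoints(np.array([[p]],float),K,np.array([k,0,0,0.]))[0,0]
        d=T[:3,:3]@np.array([s[0],-s[1],-1]);o=T[:3,3]
        out.append(o+d*(z-o[2])/d[2])
    return np.array(out)
def w2pix(name,P):
    c=get_calibration(name);K=np.array(c['K']);T=np.array(c['extrinsics']);k=c['k1']
    P=np.atleast_2d(P).astype(float);q=(P-T[:3,3])@T[:3,:3]
    s=np.c_[q[:,0]/-q[:,2],-q[:,1]/-q[:,2]];r2=(s**2).sum(1,keepdims=True)
    s=s*(1+k*r2);return np.c_[s,np.ones(len(s))]@K.T[:,:2]
E
python3 - <<'E'
from h import *
for n in("top","side"):
    cv2.imwrite(f"pics/{n}0.png",camera(n));c=get_calibration(n);print(n,c)
print(status.get_obs())
E
```

```text
top {'K': array([[390.29547765,   0.        , 325.6872998 ],
       [  0.        , 390.29547765, 205.52421701],
       [  0.        ,   0.        ,   1.        ]]), 'k1': -0.051577838201293864, 'extrinsics': array([[-2.06750116e-02,  9.95709695e-01, -9.01928312e-02,
         4.51279594e+02],
       [-9.99758973e-01, -2.12565171e-02, -5.49147603e-03,
        -2.84189173e+00],
       [-7.38510138e-03,  9.00575559e-02,  9.95909181e-01,
         1.15172572e+03],
       [ 0.00000000e+00,  0.00000000e+00,  0.00000000e+00,
         1.00000000e+00]])}
side {'K': array([[428.44895992,   0.        , 324.68047037],
       [  0.        , 428.44895992, 194.58555004],
       [  0.        ,   0.        ,   1.        ]]), 'k1': 0.030675503864110037, 'extrinsics': array([[-9.94407548e-01,  8.09433613e-02, -6.78365765e-02,
         4.52953808e+02],
       [-1.03399904e-01, -6.15449726e-01,  7.81364252e-01,
         9.47302929e+02],
       [ 2.14962466e-02,  7.84008806e-01,  6.20377388e-01,
         8.21244428e+02],
       [ 0.00000000e+00,  0.00000000e+00,  0.00000000e+00,
         1.00000000e+00]])}
{'time': 0.1, 'joint_positions': array([ 1.06870616e+00,  2.63492843e-01, -4.88302466e-02,  1.25941811e+00,
       -4.68439441e-06,  1.41548585e+00]), 'joint_velocities': array([-0.00093524, -0.00112161, -0.00098485,  0.00201633,  0.00042651,
       -0.0010772 ]), 'joint_torque': array([ 6.87442487e-03, -6.38576818e+01,  3.85064471e+01,  9.95933980e-03,
        1.21176942e-05, -4.98337158e-05]), 'tool_pos': array([178.40807332, 493.68068703, 404.27977499]), 'eef_rot': array([[-9.40472045e-01,  3.39870753e-01, -4.50621548e-04],
       [ 3.39871022e-01,  9.40471689e-01, -8.30508650e-04],
       [ 1.41531208e-04, -9.34223375e-04, -9.99999554e-01]]), 'wrist_force': array([ 0.26753618, -0.17469449,  0.18037787]), 'torque': array([-0.01732383, -0.01841125,  0.00104169]), 'finger_force': 0.0, 'finger_gap': 85.4342236130681}
```

View pics/top0.png

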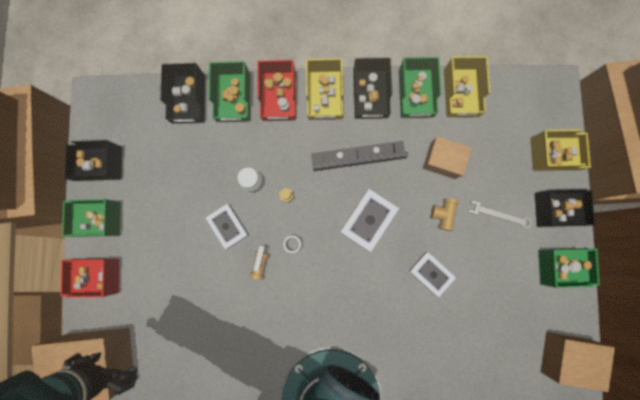

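View pics/side0.png

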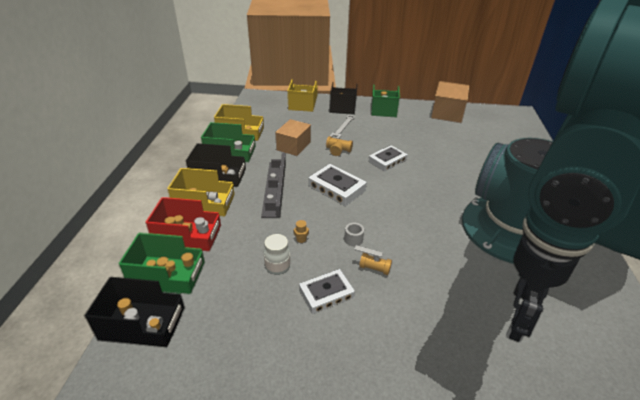

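The top view shows three block look-alikes, at px (226,226), (370,220) and (433,274). The one at (370,220) is clearly the largest, so it is the one meant. The fence runs from (313,160) to (406,150). I'll confirm in one crop and measure.

```bash
cat >> h.py <<'E'
from scipy.optimize import minimize,least_squares
def rect(p,hx=52,hy=75,z=36):
    a=np.deg2rad(p[2]);R=np.array([[np.cos(a),-np.sin(a)],[np.sin(a),np.cos(a)]])
    c=np.array([[hx,hy],[-hx,hy],[-hx,-hy],[hx,-hy]])@R.T+p[:2]
    return np.c_[c,np.full(4,z)]
def fitblock(img,near):
    """pose of block: centre of bright rim top, by seal outline(dark)+rim (bright) contrast IoU"""
    g=cv2.cvtColor(img,cv2.COLOR_BGR2GRAY).astype(np.float32);g=cv2.resize(g,None,fx=4,fy=4,interpolation=cv2.INTER_CUBIC)
    def poly(p,hx,hy,z): return ((w2pix("top",rect(p,hx,hy,z))+.5)*4*16-8).round().astype(np.int32)
    def cost(p):
        o=np.zeros(g.shape,np.uint8);i=o.copy();e=o.copy()
        cv2.fillConvexPoly(o,poly(p,52,75,36),1,shift=4);cv2.fillConvexPoly(i,poly(p,34,56,42),1,shift=4);cv2.fillConvexPoly(e,poly(p,64,87,36),1,shift=4)
        rim=g[(o>0)&(i==0)];out=g[(e>0)&(o==0)];sl=g[i>0]
        return -(2*rim.mean()-out.mean()-sl.mean())
    best=None
    for d in (-10,-4,0,4,10):
        r=minimize(cost,[near[0],near[1],near[2]+d],method='Nelder-Mead',options=dict(initial_simplex=np.array([near]*4)+[[0,0,d],[8,0,d],[0,8,d],[0,0,d+4]],xatol=.05,fatol=.01))
        if best is None or r.fun<best.fun: best=r
    return best.x,best.fun
E
python3 - <<'E'
from h import *
img=cv2.imread("pics/top0.png")
crop=cv2.resize(img[130:300,200:490],(800,469),interpolation=cv2.INTER_CUBIC)
cv2.imwrite("pics/crop0.png",crop)
q=pix2w("top",[[373,190],[398,206],[369,250],[342,233]],36);print(q.round(0),[np.linalg.norm(q[i]-q[i-1]).round() for i in range(4)])
E
```

```text
[[ 594. -134.   36.]
 [ 547. -204.   36.]
 [ 423. -117.   36.]
 [ 473.  -42.   36.]] [np.float64(153.0), np.float64(85.0), np.float64(151.0), np.float64(91.0)]
```

View pics/crop0.png

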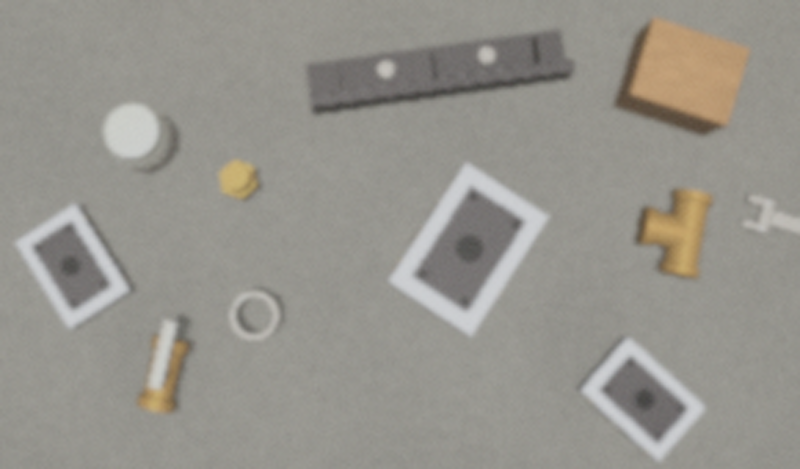

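The crop confirms it. The meant block is the rectangle with corners at about crop (468,163), (548,215), (470,335) and (390,280). It measures about 150 mm long; the two others are visibly smaller.

```bash
python3 - <<'E'
from h import *
img=cv2.imread("pics/top0.png")
u=np.array([[468,163],[548,215],[470,335],[390,280]])/2.7586+[200,130]
q=pix2w("top",u,36);print(q.round(0),[np.linalg.norm(q[i]-q[i-1]).round() for i in range(4)])
x,f=fitblock(img,[510,-122,-35]);print("block",x,f,rect(x).round())
g=cv2.cvtColor(img,cv2.COLOR_BGR2GRAY).astype(float)
g=cv2.GaussianBlur(g,(0,0),.7)
pts=[]
for c in range(318,400,2):
    col=np.diff(g[140:180,c]);k=np.argmax(col);
    a,b,d=col[k-1:k+2];s=.5*(a-d)/(a-2*b+d);pts.append([c,140+k+.5+s])
w=pix2w("top",pts,0);vx,vy,x0,y0=cv2.fitLine(w[:,:2].astype(np.float32),cv2.DIST_HUBER,0,.01,.01).ravel();print("face",vx,vy,x0,y0,w[[0,20,-1]])
r=(w[:,:2]-[x0,y0])@[-vy,vx];print(r.std(),abs(r).max())
# ends of fence top at z45
for name,row in(("L",163),("R",153)):
    print(name,g[row-8:row+8:3,305:322].round()if name=="L" else g[row-8:row+6:3,398:412].round())
e=[[307/2.7586+200,62/2.7586+130],[314/2.7586+200,103/2.7586+130],[572/2.7586+200,70/2.7586+130],[560/2.7586+200,32/2.7586+130]]
print(pix2w("top",e,45).round(),pix2w("top",e,0).round())
for n,p,z in(("carton",(448,157),75),("jar",(249,179),85),("nipple",(286,195),58),("socket",(292,243),42),("tee",(447,214),42),("valve",(259,262),50),("wrench0",(472,207),5),("wr1",(528,224),5),("sm1",(226,226),36),("sm2",(433,274),36)):print(n,pix2w("top",[p],z).round()[0])
E
```

```text
[[ 597. -124.   36.]
 [ 541. -206.   36.]
 [ 419. -121.   36.]
 [ 477.  -40.   36.]] [np.float64(147.0), np.float64(99.0), np.float64(149.0), np.float64(100.0)]
block [ 539.43105448 -115.1917852   -35.02330172] -46.91328430175781 [[ 625.  -84.   36.]
 [ 540.  -24.   36.]
 [ 454. -147.   36.]
 [ 539. -206.   36.]]
face 0.1184186 -0.9929638 673.16223 -74.10264 [[ 661.42186565   24.30357928    0.        ]
 [ 675.88334427  -95.68765194    0.        ]
 [ 689.88628763 -216.14928283    0.        ]]
0.3345926341381594 0.744450535315007
L [[149. 148. 148. 148. 146. 139. 127. 117. 113. 112. 112. 111. 111. 112.
  112. 111. 109.]
 [151. 150. 150. 148. 146. 140. 131. 121. 114. 112. 112. 111. 112. 111.
  111. 110. 110.]
 [148. 149. 150. 149. 148. 143. 136. 124. 116. 112. 111. 111. 112. 112.
  112. 111. 110.]
 [150. 151. 151. 151. 150. 146. 139. 126. 115. 112. 112. 114. 115. 115.
  113. 111. 111.]
 [147. 147. 147. 147. 148. 147. 141. 130. 119. 110. 106. 105. 105. 105.
  104. 101.  96.]
 [148. 148. 148. 148. 148. 148. 144. 133. 116. 101.  94.  95.  99. 102.
  103. 103. 104.]]
R [[108. 108. 108. 110. 113. 122. 135. 144. 148. 149. 148. 148. 149. 149.]
 [107. 107. 107. 107. 109. 115. 128. 140. 146. 148. 148. 149. 149. 149.]
 [107. 106. 107. 108. 109. 112. 116. 123. 129. 136. 143. 148. 149. 149.]
 [109. 109. 109. 109. 109. 111. 111. 111. 112. 119. 132. 143. 146. 147.]
 [ 89.  87.  83.  82.  82.  83.  86.  94. 109. 127. 139. 146. 148. 148.]]
[[ 706.   42.   45.]
 [ 662.   35.   45.]
 [ 692. -235.   45.]
 [ 733. -224.   45.]] [[ 716.   43.    0.]
 [ 671.   37.    0.]
 [ 702. -245.    0.]
 [ 744. -233.    0.]]
carton [ 678. -344.   75.]
jar [626. 214.  85.]
nipple [583. 115.  58.]
socket [447. 101.  42.]
tee [ 520. -343.   42.]
valve [396. 194.  50.]
wrench0 [ 541. -430.    5.]
wr1 [ 487. -596.    5.]
sm1 [499. 291.  36.]
sm2 [ 351. -297.   36.]
```

```bash
cat >> h.py <<'E'
FA=6.8;FN=np.array([.993,.118]);FT=np.array([-.118,.993]);FM=np.array([676.5,-102.])
def report(x):
    d=x[:2]-FM;print("block",x.round(1),"ang err",round((x[2]-FA+90)%180-90,1),"fence xy",(d@FN).round(1),(d@FT).round(1));print(rect(x).round(0)[:,:2].tolist())
def tcp():
    o=status.get_obs();R=o['eef_rot'];print("t",round(o['time'],2),"tcp",o['tool_pos'].round(1),"yaw y",np.degrees(np.arctan2(R[1,1],R[0,1])).round(1),"F",o['wrist_force'].round(1),"gap",round(o['finger_gap'],1),"j6",o['joint_positions'][5].round(2));return o['tool_pos'],R
def to(tx,ty,yaw):
    """print shift in present tool axes (mm) and turn (normalised)"""
    p,R=tcp();d=np.array([tx,ty])-p[:2];y=np.degrees(np.arctan2(R[1,1],R[0,1]))
    print("tool dx,dy mm",(R[:2,:2].T@d).round(1),"norm",(R[:2,:2].T@d/25).round(2),"turn norm",((y-yaw)/360).__round__(4))
E
python3 - <<'E'
from h import *
img=cv2.imread("pics/top0.png")
x,f=fitblock(img,[508,-123,55]);print(f);report(x)
to(395,-155,x[2])
E
```

```text
-122.82963562011719
block [ 509.1 -121.1   55.3] ang err 48.5 fence xy -168.4 0.7
[[477.0, -36.0], [418.0, -121.0], [541.0, -207.0], [600.0, -121.0]]
t 0.1 tcp [178.4 493.7 404.3] yaw y 70.1 F [ 0.3 -0.2  0.2] gap 85.4 j6 1.42
tool dx,dy mm [-424.2 -536.5] norm [-16.97 -21.46] turn norm 0.0412
```

send_rows:
  steps:
    - [-0.35,-0.43,0,0]
    - [-0.7,-0.86,0,0]
    - [-0.7,-0.86,0,0]
    - [-0.7,-0.86,0,0]
    - [-0.7,-0.86,0,0]
  hand: 1

```text
time: 0.52
tool_pos: [219.7, 374.8, 404.4]
eef_rot: [[-0.941, 0.339, -0.0], [0.339, 0.941, -0.0], [0.0, -0.001, -1.0]]
wrist_force: [0.0, -0.3, 0.5]
finger_gap: 26.0
finger_force: 0.0
```

send_rows:
  steps:
    - [-0.7,-0.86,0,0]
    - [-0.7,-0.86,0,0]
    - [-0.7,-0.86,0,0]
    - [-0.7,-0.86,0,0]
    - [-0.7,-0.86,0,0]

```text
time: 0.93
tool_pos: [265.3, 243.9, 404.5]
eef_rot: [[-0.941, 0.34, -0.0], [0.34, 0.941, -0.0], [0.0, -0.0, -1.0]]
wrist_force: [0.4, 0.9, 0.3]
finger_gap: 0.1
finger_force: 0.0
```

send_rows:
  steps:
    - [-0.7,-0.86,0,0]
    - [-0.7,-0.86,0,0]
    - [-0.7,-0.86,0,0]
    - [-0.7,-0.86,0,0]
    - [-0.7,-0.86,0,0]

```text
time: 1.35
tool_pos: [311.1, 113.0, 404.6]
eef_rot: [[-0.941, 0.34, -0.0], [0.34, 0.941, 0.0], [0.0, 0.0, -1.0]]
wrist_force: [1.5, 0.9, -0.1]
finger_gap: -0.1
finger_force: 0.0
```

send_rows:
  steps:
    - [-0.7,-0.86,0,0]
    - [-0.7,-0.86,0,0]
    - [-0.7,-0.86,0,0]
    - [-0.7,-0.86,0,0]
    - [-0.7,-0.86,0,0]

```text
time: 1.77
tool_pos: [356.9, -18.0, 404.6]
eef_rot: [[-0.94, 0.34, -0.0], [0.34, 0.94, 0.0], [0.0, 0.0, -1.0]]
wrist_force: [0.0, 0.2, 0.3]
finger_gap: -0.2
finger_force: 0.0
```

send_rows:
  steps:
    - [-0.7,-0.86,0,0]
    - [-0.7,-0.86,0,0]
    - [-0.7,-0.86,0,0]
    - [-0.7,-0.86,0,0]
    - [-0.35,-0.43,0,0]

```text
time: 2.18
tool_pos: [398.7, -136.7, 404.3]
eef_rot: [[-0.94, 0.341, -0.0], [0.341, 0.94, -0.0], [0.0, -0.0, -1.0]]
wrist_force: [-0.0, 0.4, -0.3]
finger_gap: 0.2
finger_force: 0.0
```

send_rows:
  steps:
    - [0,0,0.6,0.0137]
    - [0,0,0.8,0.0137]
    - [0,0,0.8,0.0137]
    - [0,0,0.8,0]
    - [0,0,0.4,0]

```text
time: 2.6
tool_pos: [397.4, -133.7, 317.7]
eef_rot: [[-0.822, 0.569, -0.002], [0.569, 0.822, 0.001], [0.002, -0.0, -1.0]]
wrist_force: [-0.0, -0.3, -1.3]
finger_gap: -0.1
finger_force: 0.0
```

```bash
python3 -c "
from h import *
to(408,-157,55.3)"
```

```text
t 2.6 tcp [ 397.4 -133.7  317.7] yaw y 55.3 F [-0.  -0.3 -1.3] gap -0.1 j6 0.09
tool dx,dy mm [-22.  -13.2] norm [-0.88 -0.53] turn norm 0.0
```

send_rows:
  steps:
    - [-0.44,-0.27,0.4,0]
    - [-0.44,-0.27,0.8,0]
    - [0,0,1,0]
    - [0,0,1,0]
    - [0,0,0.9,0]

```text
time: 3.02
tool_pos: [408.7, -158.3, 215.9]
eef_rot: [[-0.822, 0.569, 0.0], [0.569, 0.822, -0.0], [-0.0, 0.0, -1.0]]
wrist_force: [0.7, 0.0, 0.3]
finger_gap: 0.1
finger_force: 0.0
```

send_rows:
  steps:
    - [0,0,0.5,0]
    - [0,0,0.3,0]
    - [0,0,0,0]
    - [0,0.3,0,0]
    - [0,0.3,0,0]

```text
time: 3.43
tool_pos: [417.7, -145.5, 198.0]
eef_rot: [[-0.822, 0.569, 0.001], [0.569, 0.822, -0.001], [-0.001, 0.0, -1.0]]
wrist_force: [-0.5, 0.0, -0.2]
finger_gap: -0.0
finger_force: 0.0
```

```bash
python3 -c "
from h import *
p,R=tcp()
cv2.imwrite('pics/s1.png',cv2.resize(camera('side')[130:300,270:490],(800,618))[:600])"
```

```text
t 3.43 tcp [ 417.7 -145.5  198. ] yaw y 55.3 F [-0.5  0.  -0.2] gap -0.0 j6 0.09
```

View pics/s1.png

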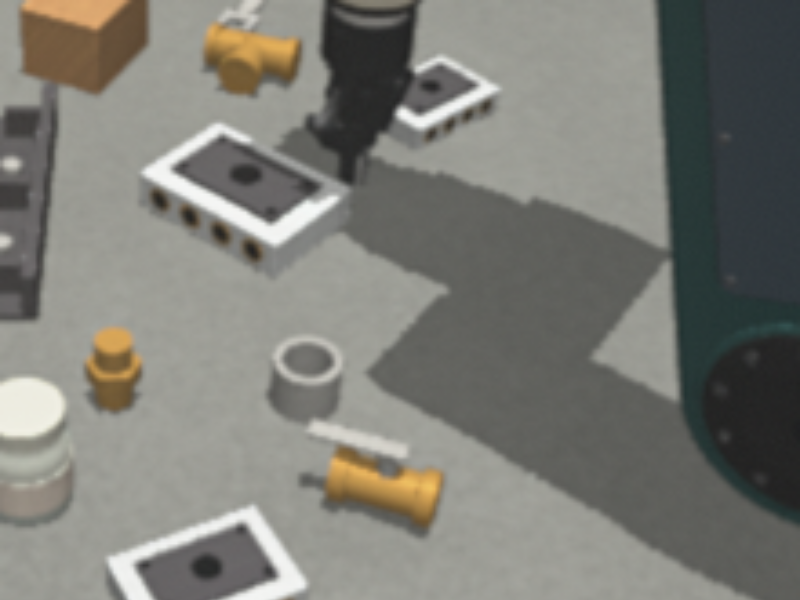

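The finger (crop ~(350,180)) stands just behind corner C, beside the long face. I'll lower it a little and push along tool y while turning with the block.

send_rows:
  steps:
    - [0,0,0.32,0]
    - [0,0.2,0,0]
    - [0,0.2,0,0]
    - [0,0.2,0,0.006]
    - [0,0.2,0,0.006]

```text
time: 3.9
tool_pos: [428.4, -128.7, 189.1]
eef_rot: [[-0.776, 0.63, -0.001], [0.63, 0.776, 0.0], [0.001, -0.001, -1.0]]
wrist_force: [-3.4, 0.3, -0.6]
finger_gap: 0.0
finger_force: 1.5
```

send_rows:
  steps:
    - [0,0.2,0,0.007]
    - [0,0.2,0,0.007]
    - [0,0.2,0,0.007]
    - [0,0.2,0,0.007]
    - [0,0.2,0,0.007]

```text
time: 4.32
tool_pos: [445.7, -110.7, 189.1]
eef_rot: [[-0.62, 0.785, -0.001], [0.785, 0.62, 0.0], [0.001, -0.001, -1.0]]
wrist_force: [-3.5, 0.1, -0.4]
finger_gap: -0.1
finger_force: 1.5
```

```bash
python3 -c "
from h import *
tcp();im=camera('top');cv2.imwrite('pics/t2.png',im)
x,f=fitblock(im,[520,-110,33]);print(f);report(x)"
```

```text
t 4.32 tcp [ 445.7 -110.7  189.1] yaw y 38.3 F [-3.5  0.1 -0.4] gap -0.1 j6 0.48
-88.91375732421875
block [ 534.5 -112.8   40.7] ang err 33.9 fence xy -142.3 6.1
[[525.0, -22.0], [446.0, -90.0], [544.0, -204.0], [623.0, -136.0]]
```

```bash
python3 -c "
from h import *
im=cv2.imread('pics/t2.png');x,f=fitblock(im,[534,-112,40])
b=cv2.resize(im[140:300,280:480],(800,640))
q=(w2pix('top',rect(x))-[280,140]+.5)*4
cv2.polylines(b,[q.astype(np.int32)],True,(0,0,255),1)
cv2.imwrite('pics/t2c.png',b[:600])"
```

```text
(no output)
```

View pics/t2c.png

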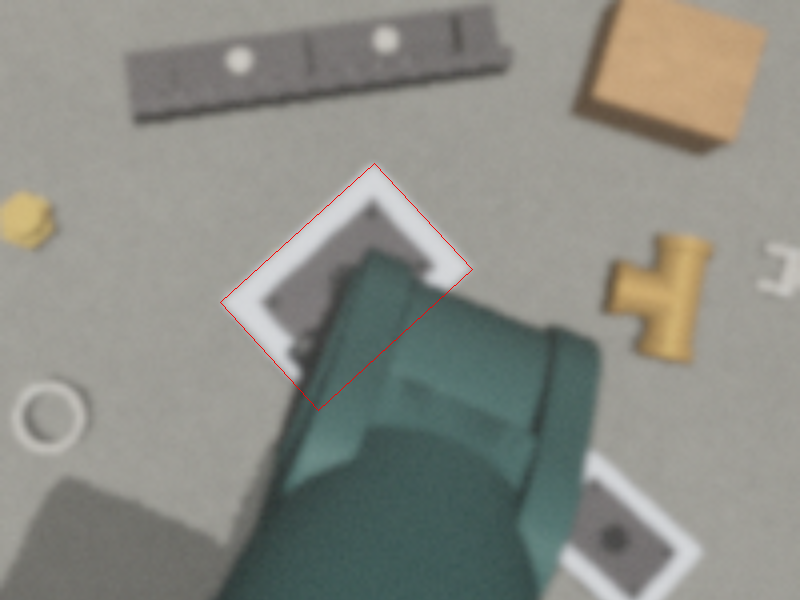

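The fit outline matches the block's rim (crop corners (375,165), (471,270), (222,302)). The error is now 34°. I'll keep pushing corner C, slightly more sideways.

send_rows:
  steps:
    - [0.05,0.2,0,0.003]
    - [0.05,0.2,0,0.005]
    - [0.05,0.2,0,0.007]
    - [0.05,0.2,0,0.007]
    - [0.05,0.2,0,0.007]

```text
time: 4.78
tool_pos: [462.4, -91.4, 189.1]
eef_rot: [[-0.468, 0.884, -0.001], [0.884, 0.468, 0.0], [0.001, -0.001, -1.0]]
wrist_force: [-4.3, -0.4, 0.4]
finger_gap: -0.1
finger_force: 1.9
```

```bash
python3 -c "
from h import *
tcp();im=camera('top');cv2.imwrite('pics/t3.png',im)
x,f=fitblock(im,[545,-105,28]);print(f);report(x)"
```

```text
t 4.78 tcp [462.4 -91.4 189.1] yaw y 27.9 F [-4.3 -0.4  0.4] gap -0.1 j6 0.72
-87.71045684814453
block [ 549.  -109.5   31. ] ang err 24.2 fence xy -127.5 7.6
[[555.0, -18.0], [466.0, -72.0], [543.0, -201.0], [632.0, -147.0]]
```

send_rows:
  steps:
    - [0,-0.4,0,0]
    - [0.7,-0.1,0,0]
    - [0.9,0,0,0]
    - [0.6,0.5,0,0]
    - [0,1,0,0]

```text
time: 5.25
tool_pos: [455.6, -30.5, 189.2]
eef_rot: [[-0.471, 0.882, -0.003], [0.882, 0.471, 0.001], [0.002, -0.002, -1.0]]
wrist_force: [1.5, -1.6, 0.1]
finger_gap: -0.2
finger_force: 0.0
```

send_rows:
  steps:
    - [0,1,0,0]
    - [0,1,0,0]
    - [0,1,0,-0.003]
    - [0,0.4,0,-0.003]
    - [-0.3,0,0,0]

```text
time: 5.67
tool_pos: [538.5, 2.7, 189.2]
eef_rot: [[-0.506, 0.862, 0.001], [0.862, 0.506, 0.0], [-0.0, 0.001, -1.0]]
wrist_force: [-1.1, -0.3, 0.3]
finger_gap: 0.2
finger_force: 0.0
```

```bash
python3 -c "
from h import *
tcp();im=camera('top');cv2.imwrite('pics/t4.png',im)
x,f=fitblock(im,[545,-105,30]);print(f);report(x)"
```

```text
t 5.67 tcp [538.5   2.7 189.2] yaw y 30.4 F [-1.1 -0.3  0.3] gap 0.2 j6 0.89
-84.46733856201172
block [ 551.2 -110.8   29.7] ang err 22.9 fence xy -125.5 6.0
[[559.0, -20.0], [469.0, -71.0], [543.0, -202.0], [634.0, -150.0]]
```

send_rows:
  steps:
    - [-0.25,-0.1,0,0]
    - [-0.25,-0.1,0,0]
    - [-0.2,0,0,0]
    - [-0.2,0,0,0.004]
    - [-0.2,0,0,0.005]

```text
time: 6.13
tool_pos: [547.0, -25.0, 189.2]
eef_rot: [[-0.45, 0.893, -0.0], [0.893, 0.45, 0.001], [0.001, 0.0, -1.0]]
wrist_force: [-0.7, 3.9, 1.4]
finger_gap: -0.3
finger_force: 2.1
```

send_rows:
  steps:
    - [-0.2,0,0,0.006]
    - [-0.2,0,0,0.006]
    - [0,0,0,0]
    - [0.4,0,0,0]
    - [0.4,0,0,0]

```text
time: 6.55
tool_pos: [543.5, -14.5, 189.1]
eef_rot: [[-0.383, 0.924, -0.0], [0.924, 0.383, -0.0], [-0.0, -0.0, -1.0]]
wrist_force: [-0.2, -0.0, -0.1]
finger_gap: -0.3
finger_force: 0.0
```

```bash
python3 -c "
from h import *
tcp();im=camera('top');cv2.imwrite('pics/t5.png',im)
x,f=fitblock(im,[555,-118,24]);print(f);report(x)"
```

```text
t 6.55 tcp [543.5 -14.5 189.1] yaw y 22.5 F [-0.2 -0.  -0.1] gap -0.3 j6 1.0
-69.61124420166016
block [ 553.2 -129.6   25.1] ang err 18.3 fence xy -125.6 -12.8
[[568.0, -40.0], [474.0, -84.0], [538.0, -220.0], [632.0, -175.0]]
```

send_rows:
  steps:
    - [0,0,-0.9,0]
    - [0,0,-0.9,0]
    - [0,0,-0.9,0]
    - [-0.4,-0.14,-0.9,0]
    - [-0.85,-0.28,0,0]

```text
time: 7.02
tool_pos: [546.4, -46.0, 283.2]
eef_rot: [[-0.387, 0.922, 0.005], [0.922, 0.387, -0.001], [-0.003, 0.004, -1.0]]
wrist_force: [0.8, -0.1, 0.2]
finger_gap: -0.2
finger_force: 0.0
```

send_rows:
  steps:
    - [-0.9,-0.28,0,0]
    - [-0.9,-0.28,0,0]
    - [-0.9,-0.28,0,0]
    - [-0.9,-0.28,0,0]
    - [-0.9,-0.28,0,0]

```text
time: 7.43
tool_pos: [556.8, -165.3, 279.3]
eef_rot: [[-0.385, 0.923, -0.0], [0.923, 0.385, -0.0], [-0.0, -0.0, -1.0]]
wrist_force: [1.2, 0.1, -1.1]
finger_gap: 0.1
finger_force: 0.0
```

send_rows:
  steps:
    - [-0.9,-0.28,0,0]
    - [-0.9,-0.28,0,0]
    - [-0.9,-0.28,0,0]
    - [-0.5,-0.14,0,0]
    - [0,0,0,-0.007]

```text
time: 7.85
tool_pos: [565.3, -250.0, 279.0]
eef_rot: [[-0.422, 0.906, 0.0], [0.906, 0.422, -0.001], [-0.001, -0.0, -1.0]]
wrist_force: [-1.0, 0.1, -0.6]
finger_gap: 0.1
finger_force: 0.0
```

```bash
python3 -c "
from h import *
im=camera('top');cv2.imwrite('pics/t6.png',im)
x,f=fitblock(im,[553,-129,25]);print(f);report(x)
to(563,-246,25)"
```

```text
-130.47943115234375
block [ 552.3 -128.6   25.1] ang err 18.3 fence xy -126.4 -11.8
[[568.0, -39.0], [473.0, -83.0], [537.0, -219.0], [631.0, -174.0]]
t 7.9 tcp [ 565.1 -248.8  278.9] yaw y 25.3 F [ 0.1 -0.  -0.1] gap -0.0 j6 0.58
tool dx,dy mm [ 3.4 -0.7] norm [ 0.14 -0.03] turn norm 0.0009
```

send_rows:
  steps:
    - [0,0,0.9,0]
    - [0,0,0.9,0]
    - [0,0,0.9,0]
    - [0.2,0,0.9,0]
    - [0.3,0,0,0]

```text
time: 8.32
tool_pos: [558.6, -235.5, 185.6]
eef_rot: [[-0.424, 0.906, -0.005], [0.906, 0.424, 0.003], [0.005, -0.003, -1.0]]
wrist_force: [-0.1, 0.5, -0.0]
finger_gap: -0.1
finger_force: 0.0
```

send_rows:
  steps:
    - [0.3,0,0,0]
    - [0.2,0,0,0]
    - [0.2,0,0,0]
    - [0.2,0,0,0.003]
    - [0.2,0,0,0.003]

```text
time: 8.73
tool_pos: [548.7, -212.3, 190.7]
eef_rot: [[-0.388, 0.922, 0.003], [0.922, 0.388, -0.003], [-0.003, 0.001, -1.0]]
wrist_force: [0.5, -6.1, 3.4]
finger_gap: 0.2
finger_force: 2.7
```

send_rows:
  steps:
    - [0.2,0,0,0.003]
    - [0,0,0,0]
    - [-0.5,0,0,0]
    - [-0.8,0,0,0]
    - [0,0,-0.9,0]

```text
time: 9.15
tool_pos: [558.8, -240.1, 209.2]
eef_rot: [[-0.371, 0.928, -0.003], [0.928, 0.371, 0.001], [0.002, -0.002, -1.0]]
wrist_force: [-2.1, -0.0, -0.9]
finger_gap: -0.1
finger_force: 0.0
```

```bash
python3 -c "
from h import *
tcp();im=camera('top');cv2.imwrite('pics/t7.png',im)
x,f=fitblock(im,[553,-119,22]);print(f);report(x)
"
```

```text
t 9.15 tcp [ 558.8 -240.1  209.2] yaw y 21.8 F [-2.1 -0.  -0.9] gap -0.1 j6 0.65
-131.24229431152344
block [ 550.8 -112.5   21.9] ang err 15.1 fence xy -126.1 4.4
[[571.0, -24.0], [475.0, -62.0], [530.0, -201.0], [627.0, -163.0]]
```

send_rows:
  steps:
    - [0,0,-0.9,-0.01]
    - [0,0,-0.9,-0.019]
    - [0,0,-0.9,-0.019]
    - [0,0,-0.5,-0.019]
    - [0,0,0,-0.019]
  hand: 0

```text
time: 9.62
tool_pos: [559.1, -238.7, 295.0]
eef_rot: [[-0.8, 0.6, 0.004], [0.6, 0.8, -0.002], [-0.005, 0.001, -1.0]]
wrist_force: [0.4, 0.6, 0.0]
finger_gap: 60.6
finger_force: 0.0
```

send_rows:
  steps:
    - [0,0,0,-0.019]
    - [0,0,0,-0.019]
    - [0,0,0,-0.019]
    - [0,0,0,-0.019]
    - [0,0,0,-0.019]

```text
time: 10.03
tool_pos: [558.6, -238.3, 291.9]
eef_rot: [[-0.999, 0.046, 0.0], [0.046, 0.999, 0.0], [-0.0, 0.0, -1.0]]
wrist_force: [-0.6, -0.3, 0.3]
finger_gap: 84.9
finger_force: 0.0
```

send_rows:
  steps:
    - [0,0,0,-0.019]
    - [0,0,0,-0.008]
    - [0,0,0,0]
    - [0,0,0,0]
    - [0,0,0,0]

```text
time: 10.45
tool_pos: [558.5, -238.0, 291.8]
eef_rot: [[-0.993, -0.115, 0.0], [-0.115, 0.993, 0.0], [-0.0, 0.0, -1.0]]
wrist_force: [-0.2, 0.1, -0.4]
finger_gap: 85.3
finger_force: 0.0
```

```bash
python3 -c "
from h import *
to(453,-127.5,96.8)"
```

```text
t 10.45 tcp [ 558.5 -238.   291.8] yaw y 96.6 F [-0.2  0.1 -0.4] gap 85.3 j6 -0.65
tool dx,dy mm [ 92.1 121.9] norm [3.68 4.87] turn norm -0.0005
```

send_rows:
  steps:
    - [0.7,0.6,0,-0.0005]
    - [0.9,0.9,0,0]
    - [0.9,0.9,0,0]
    - [0.8,0.9,0,0]
    - [0.38,0.9,0,0]

```text
time: 10.87
tool_pos: [452.3, -143.6, 291.7]
eef_rot: [[-0.993, -0.118, -0.001], [-0.118, 0.993, 0.0], [0.001, 0.0, -1.0]]
wrist_force: [-0.0, 0.6, -0.1]
finger_gap: 85.3
finger_force: 0.0
```

send_rows:
  steps:
    - [0,0.67,0.4,0]
    - [0,0,0.9,0]
    - [0,0,0.9,0]
    - [0,0,0.9,0]
    - [0,0,0.8,0]

```text
time: 11.28
tool_pos: [452.4, -127.7, 193.3]
eef_rot: [[-0.993, -0.119, 0.0], [-0.119, 0.993, -0.0], [-0.0, -0.0, -1.0]]
wrist_force: [0.5, -0.8, -0.1]
finger_gap: 85.3
finger_force: 0.0
```

send_rows:
  steps:
    - [0,0,0.45,0]
    - [0,0,0.2,0]
    - [0,0,0,0]
    - [0,0,0,0]
    - [0,0,0,0]

```text
time: 11.7
tool_pos: [452.8, -128.0, 178.8]
eef_rot: [[-0.993, -0.12, 0.001], [-0.12, 0.993, -0.001], [-0.001, -0.001, -1.0]]
wrist_force: [-0.1, -0.2, 0.2]
finger_gap: 85.2
finger_force: 0.0
```

```bash
python3 -c "
from h import *
to(453,-127.5,96.8)
x,f=fitblock(camera('top'),[551,-112,22]);print(f);report(x)
cv2.imwrite('pics/s8.png',cv2.resize(camera('side')[120:270,250:450],(800,600)))"
```

```text
t 11.7 tcp [ 452.8 -128.   178.8] yaw y 96.9 F [-0.1 -0.2  0.2] gap 85.2 j6 -0.57
tool dx,dy mm [-0.3  0.5] norm [-0.01  0.02] turn norm 0.0003
-95.66302490234375
block [ 550.8 -113.1   21.8] ang err 15.0 fence xy -126.1 3.8
[[571.0, -24.0], [475.0, -63.0], [530.0, -202.0], [627.0, -163.0]]
```

View pics/s8.png

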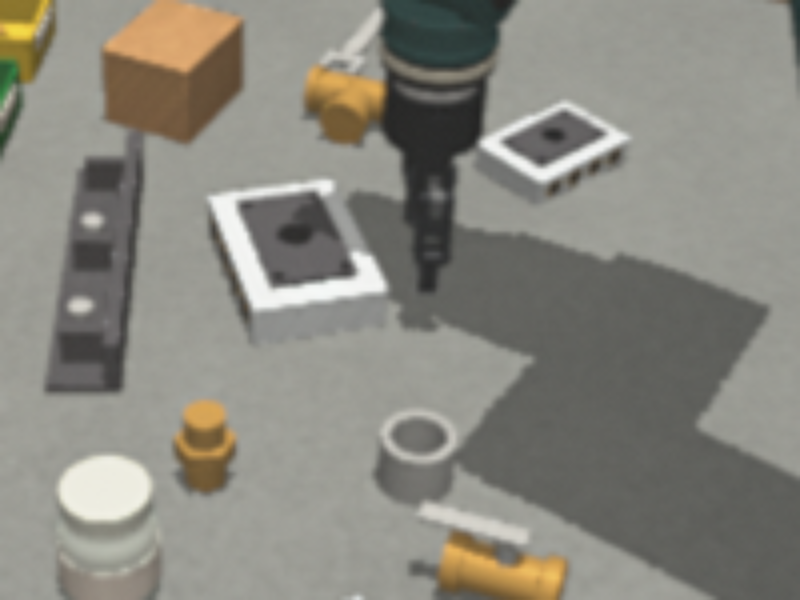

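The two open fingertips (near one at crop (428,290)) stand behind the near long side. Now I'll push towards the fence slowly.

send_rows:
  steps:
    - [-0.2,0,0,0]
    - [-0.2,0,0,0]
    - [-0.2,0,0,0]
    - [-0.2,0,0,0]
    - [-0.2,0,0,0]

```text
time: 12.22
tool_pos: [477.7, -124.7, 177.9]
eef_rot: [[-0.993, -0.121, -0.001], [-0.121, 0.993, 0.0], [0.001, 0.0, -1.0]]
wrist_force: [-5.2, 1.5, 1.8]
finger_gap: 85.6
finger_force: 2.2
```

send_rows:
  steps:
    - [-0.2,0,0,0]
    - [-0.2,0,0,0]
    - [-0.2,0,0,0]
    - [-0.2,0,0,0]
    - [-0.2,0,0,0]

```text
time: 12.63
tool_pos: [502.5, -121.7, 177.8]
eef_rot: [[-0.993, -0.12, -0.0], [-0.12, 0.993, 0.0], [0.0, 0.0, -1.0]]
wrist_force: [-3.4, 1.5, -0.8]
finger_gap: 85.4
finger_force: 1.4
```

```bash
python3 -c "
from h import *
tcp();im=camera('top');cv2.imwrite('pics/t9.png',im)
x,f=fitblock(im,[570,-112,10]);print(f);report(x)"
```

```text
t 12.63 tcp [ 502.5 -121.7  177.8] yaw y 96.9 F [-3.4  1.5 -0.8] gap 85.4 j6 -0.52
-58.4560546875
block [ 570.4 -118.5   11.3] ang err 4.5 fence xy -107.3 -3.8
[[607.0, -35.0], [505.0, -55.0], [534.0, -202.0], [636.0, -182.0]]
```

send_rows:
  steps:
    - [-0.2,0,0,0]
    - [-0.2,0,0,0]
    - [-0.2,0,0,0]
    - [-0.1,0,0,0]
    - [0,0,0,0]

```text
time: 13.1
tool_pos: [520.2, -119.8, 178.0]
eef_rot: [[-0.993, -0.12, 0.001], [-0.12, 0.993, -0.0], [-0.001, -0.0, -1.0]]
wrist_force: [0.3, -0.1, 0.1]
finger_gap: 85.6
finger_force: 0.0
```

```bash
python3 -c "
from h import *
tcp();im=camera('top');cv2.imwrite('pics/t10.png',im)
x,f=fitblock(im,[584,-112,7]);print(f);report(x)
b=cv2.resize(im[120:270,280:480],(800,600))
q=(w2pix('top',rect(x))-[280,120]+.5)*4
cv2.polylines(b,[q.astype(np.int32)],True,(0,0,255),1)
cv2.imwrite('pics/t10c.png',b)"
```

```text
t 13.1 tcp [ 520.2 -119.8  178. ] yaw y 96.9 F [ 0.3 -0.1  0.1] gap 85.6 j6 -0.5
-50.22252655029297
block [ 581.9 -121.7    3.2] ang err -3.6 fence xy -96.3 -8.4
[[630.0, -44.0], [526.0, -50.0], [534.0, -200.0], [638.0, -194.0]]
```

View pics/t10c.png

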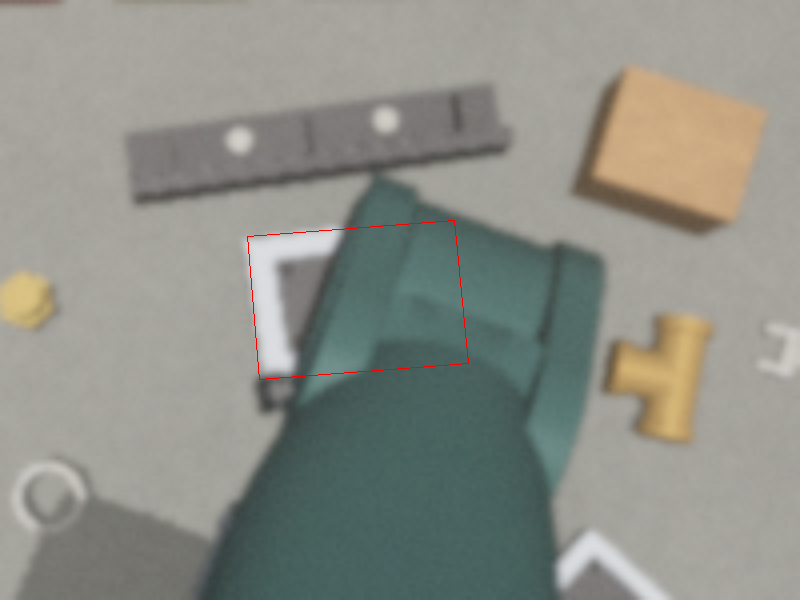

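Only the block's left end shows at crop (247-340, 230-380); the arm hides the rest. I'll move the arm aside for a clear look before going on to the fence.

send_rows:
  steps:
    - [0.6,0,0,0]
    - [0.8,0,0,0]
    - [0,0,-0.8,0]
    - [0,0,-1,0]
    - [0,0.4,-1,0]

```text
time: 13.57
tool_pos: [483.5, -115.0, 248.9]
eef_rot: [[-0.993, -0.119, 0.001], [-0.119, 0.993, -0.0], [-0.001, -0.0, -1.0]]
wrist_force: [0.0, 0.1, -0.0]
finger_gap: 85.4
finger_force: 0.0
```

send_rows:
  steps:
    - [0,1,-0.5,0]
    - [0,1,0,0]
    - [0,1,0,0]
    - [0,1,0,0]
    - [0,1,0,0]

```text
time: 13.98
tool_pos: [468.4, 11.0, 260.9]
eef_rot: [[-0.993, -0.12, 0.002], [-0.12, 0.993, -0.0], [-0.002, -0.0, -1.0]]
wrist_force: [0.1, -0.0, -0.5]
finger_gap: 85.5
finger_force: 0.0
```

send_rows:
  steps:
    - [0,1,0,0]
    - [0,1,0,0]
    - [0,0.6,0,0]
    - [0,0,0,0]
    - [0,0,0,0]

```text
time: 14.4
tool_pos: [460.7, 75.0, 260.7]
eef_rot: [[-0.993, -0.122, 0.001], [-0.122, 0.993, -0.0], [-0.001, -0.0, -1.0]]
wrist_force: [0.1, -0.7, 0.5]
finger_gap: 85.7
finger_force: 0.0
```

```bash
python3 -c "
from h import *
tcp();im=camera('top');cv2.imwrite('pics/t11.png',im)
x,f=fitblock(im,[582,-115,6]);print(f);report(x)"
```

```text
t 14.4 tcp [460.7  75.  260.7] yaw y 97.0 F [ 0.1 -0.7  0.5] gap 85.7 j6 -0.14
-127.09813690185547
block [ 584.2 -121.7    6.8] ang err -0.0 fence xy -94.0 -8.6
[[627.0, -41.0], [524.0, -53.0], [541.0, -202.0], [645.0, -190.0]]
```

Square to within about 0.1°, with a 42 mm gap to the fence, but 9 mm right of the middle. I'll nudge it left at the centre of its right end before closing up.

send_rows:
  steps:
    - [-0.14,-0.5,0,0]
    - [-0.28,-0.93,0,0]
    - [-0.28,-0.93,0,0]
    - [-0.28,-0.93,0,0]
    - [-0.28,-0.93,0,0]
  hand: 1

```text
time: 14.87
tool_pos: [505.0, -28.6, 260.5]
eef_rot: [[-0.993, -0.119, 0.001], [-0.119, 0.993, -0.0], [-0.001, -0.0, -1.0]]
wrist_force: [-0.2, 0.5, 0.1]
finger_gap: 25.5
finger_force: 0.0
```

send_rows:
  steps:
    - [-0.28,-0.93,0,0]
    - [-0.28,-0.93,0,0]
    - [-0.28,-0.93,0,0]
    - [-0.28,-0.93,0,0]
    - [-0.28,-0.93,0,0]

```text
time: 15.28
tool_pos: [553.5, -140.1, 260.4]
eef_rot: [[-0.993, -0.119, 0.0], [-0.119, 0.993, -0.0], [-0.0, -0.0, -1.0]]
wrist_force: [-0.6, 0.3, 0.2]
finger_gap: -0.0
finger_force: 0.0
```

send_rows:
  steps:
    - [-0.28,-0.93,0,0]
    - [-0.28,-0.93,0,0]
    - [-0.28,-0.93,0,0]
    - [-0.28,-0.93,0,0]
    - [-0.14,-0.5,0,0]

```text
time: 15.7
tool_pos: [597.6, -242.2, 260.2]
eef_rot: [[-0.993, -0.118, 0.001], [-0.118, 0.993, -0.001], [-0.001, -0.001, -1.0]]
wrist_force: [0.3, 0.3, 0.2]
finger_gap: 0.1
finger_force: 0.0
```

```bash
python3 -c "
from h import *
to(597.7,-235.2,96.8)"
```

```text
t 15.7 tcp [ 597.6 -242.2  260.2] yaw y 96.8 F [0.3 0.3 0.2] gap 0.1 j6 -0.63
tool dx,dy mm [-0.9  7. ] norm [-0.04  0.28] turn norm -0.0001
```

send_rows:
  steps:
    - [-0.04,0,0.8,0]
    - [0,0,0.9,0]
    - [0,0,0.9,0]
    - [0,0.1,0.25,0]
    - [0,0.25,0,0]

```text
time: 16.12
tool_pos: [596.4, -230.7, 187.7]
eef_rot: [[-0.993, -0.118, -0.002], [-0.118, 0.993, 0.001], [0.002, 0.001, -1.0]]
wrist_force: [-0.2, 0.2, -0.4]
finger_gap: 0.2
finger_force: 0.0
```

send_rows:
  steps:
    - [0,0.3,0,0]
    - [0,0.25,0,0]
    - [0,0.2,0,0]
    - [0,0.2,0,0]
    - [0,0.2,0,0]

```text
time: 16.53
tool_pos: [594.3, -201.1, 190.5]
eef_rot: [[-0.993, -0.12, 0.002], [-0.12, 0.993, -0.003], [-0.002, -0.003, -1.0]]
wrist_force: [0.7, -6.0, 3.8]
finger_gap: -0.1
finger_force: 3.1
```

send_rows:
  steps:
    - [0,0.1,0,0]
    - [0,0,0,0]
    - [0,-0.5,0,0]
    - [0,-0.8,0,0]
    - [0,0,-0.9,0]

```text
time: 16.95
tool_pos: [596.8, -233.3, 208.6]
eef_rot: [[-0.993, -0.119, -0.004], [-0.119, 0.993, 0.002], [0.004, 0.002, -1.0]]
wrist_force: [-0.0, 0.0, -0.2]
finger_gap: -0.2
finger_force: 0.0
```

```bash
python3 -c "
from h import *
tcp();im=camera('top');cv2.imwrite('pics/t12.png',im)
x,f=fitblock(im,[584,-113,7]);print(f);report(x)"
```

```text
t 16.95 tcp [ 596.8 -233.3  208.6] yaw y 96.8 F [-0.   0.  -0.2] gap -0.2 j6 -0.62
-133.41925048828125
block [ 582.7 -109.7    7.1] ang err 0.3 fence xy -94.1 3.4
[[625.0, -29.0], [522.0, -42.0], [540.0, -191.0], [643.0, -178.0]]
```

send_rows:
  steps:
    - [0,0,-0.8,0]
    - [0,0,-0.9,0]
    - [0.5,0,-0.5,0]
    - [0.9,0,0,0]
    - [0.9,0.4,0,0]
  hand: 0

```text
time: 17.42
tool_pos: [539.0, -229.4, 267.3]
eef_rot: [[-0.993, -0.12, 0.002], [-0.12, 0.993, -0.001], [-0.002, -0.001, -1.0]]
wrist_force: [-0.7, -0.2, -1.1]
finger_gap: 60.8
finger_force: 0.0
```

send_rows:
  steps:
    - [0.9,0.9,0,0]
    - [0.68,0.9,0,0]
    - [0,0.9,0,0]
    - [0,0.9,0,0]
    - [0,0.9,0,0]

```text
time: 17.83
tool_pos: [485.9, -120.6, 267.0]
eef_rot: [[-0.993, -0.12, 0.0], [-0.12, 0.993, 0.0], [-0.0, 0.0, -1.0]]
wrist_force: [0.5, -0.3, -0.8]
finger_gap: 85.8
finger_force: 0.0
```

send_rows:
  steps:
    - [0,0.06,0.6,0]
    - [0,0,0.9,0]
    - [0,0,0.9,0]
    - [0,0,0.6,0]
    - [0,0,0,0]

```text
time: 18.25
tool_pos: [485.4, -119.5, 189.4]
eef_rot: [[-0.993, -0.12, -0.004], [-0.12, 0.993, 0.002], [0.003, 0.002, -1.0]]
wrist_force: [-1.0, 0.2, -0.3]
finger_gap: 85.3
finger_force: 0.0
```

```bash
python3 -c "
from h import *
to(485.5,-121.7,96.8)"
```

```text
t 18.25 tcp [ 485.4 -119.5  189.4] yaw y 96.9 F [-1.   0.2 -0.3] gap 85.3 j6 -0.53
tool dx,dy mm [ 0.1 -2.2] norm [ 0.01 -0.09] turn norm 0.0003
```

send_rows:
  steps:
    - [0,-0.04,0.45,0]
    - [-0.3,-0.04,0,0]
    - [-0.4,0,0,0.0003]
    - [-0.3,0,0,0]
    - [-0.2,0,0,0]

```text
time: 18.67
tool_pos: [517.9, -117.9, 181.4]
eef_rot: [[-0.993, -0.119, 0.002], [-0.119, 0.993, -0.001], [-0.002, -0.001, -1.0]]
wrist_force: [-0.4, 0.0, 1.1]
finger_gap: 85.4
finger_force: 0.0
```

send_rows:
  steps:
    - [-0.2,0,0,0]
    - [-0.2,0,0,0]
    - [-0.2,0,0,0]
    - [-0.2,0,0,0]
    - [-0.2,0,0,0]

```text
time: 19.08
tool_pos: [540.8, -114.7, 180.6]
eef_rot: [[-0.993, -0.119, -0.002], [-0.119, 0.993, -0.0], [0.002, 0.0, -1.0]]
wrist_force: [-6.5, -1.2, 3.6]
finger_gap: 85.6
finger_force: 3.2
```

send_rows:
  steps:
    - [-0.15,0,0,0]
    - [-0.15,0,0,0]
    - [-0.1,0,0,0]
    - [-0.1,0,0,0]
    - [-0.08,0,0,0]

```text
time: 19.5
tool_pos: [555.2, -112.9, 180.6]
eef_rot: [[-0.993, -0.119, -0.002], [-0.119, 0.993, -0.0], [0.002, 0.0, -1.0]]
wrist_force: [-6.0, -0.9, 4.1]
finger_gap: 85.6
finger_force: 3.2
```

```bash
python3 -c "
from h import *
p,R=tcp();print((p[:2]-FM)@FN,(p[:2]-FM)@FT)"
```

```text
t 19.5 tcp [ 555.2 -112.9  180.6] yaw y 96.8 F [-6.  -0.9  4.1] gap 85.6 j6 -0.46
-121.77274686889025 3.454057826810457
```

send_rows:
  steps:
    - [-0.06,0,0,0]
    - [-0.06,0,0,0]
    - [-0.06,0,0,0]
    - [-0.05,0,0,0]
    - [-0.03,0,0,0]

```text
time: 19.92
tool_pos: [561.6, -112.2, 180.6]
eef_rot: [[-0.993, -0.119, -0.002], [-0.119, 0.993, -0.0], [0.002, 0.0, -1.0]]
wrist_force: [-6.0, -1.6, 3.4]
finger_gap: 85.5
finger_force: 3.2
```

send_rows:
  steps:
    - [-0.04,0,0,0]
    - [-0.04,0,0,0]
    - [-0.04,0,0,0]
    - [-0.04,0,0,0]
    - [-0.02,0,0,0]

```text
time: 20.33
tool_pos: [563.4, -111.7, 180.3]
eef_rot: [[-0.993, -0.118, -0.009], [-0.118, 0.993, -0.001], [0.009, -0.0, -1.0]]
wrist_force: [-31.8, -7.1, 22.9]
finger_gap: 85.3
finger_force: 16.2
```

Force rose to 32 N, so the block is against the fence. I'll back off, clear the arm and look.

send_rows:
  steps:
    - [0,0,0,0]
    - [0.1,0,0,0]
    - [0.3,0,0,0]
    - [0.8,0,0,0]
    - [0.8,0,0,0]

```text
time: 20.75
tool_pos: [516.5, -117.7, 180.6]
eef_rot: [[-0.993, -0.119, 0.001], [-0.119, 0.993, -0.0], [-0.001, -0.0, -1.0]]
wrist_force: [0.3, 0.6, -0.1]
finger_gap: 84.9
finger_force: 0.0
```

send_rows:
  steps:
    - [0,0,-0.8,0]
    - [0,0,-1,0]
    - [0,0,-1,0]
    - [0,0.5,-0.5,0]
    - [0,1,0,0]

```text
time: 21.17
tool_pos: [513.4, -81.9, 266.0]
eef_rot: [[-0.993, -0.116, 0.005], [-0.116, 0.993, -0.002], [-0.005, -0.003, -1.0]]
wrist_force: [-0.1, 0.6, 0.4]
finger_gap: 85.4
finger_force: 0.0
```

send_rows:
  steps:
    - [0,1,0,0]
    - [0,1,0,0]
    - [0,1,0,0]
    - [0,1,0,0]
    - [0,0.9,0,0]

```text
time: 21.58
tool_pos: [497.4, 42.5, 263.3]
eef_rot: [[-0.993, -0.119, 0.001], [-0.119, 0.993, 0.0], [-0.001, 0.0, -1.0]]
wrist_force: [0.5, -0.3, -0.2]
finger_gap: 85.4
finger_force: 0.0
```

send_rows:
  steps:
    - [0,0.9,0,0]
    - [0,0.5,0,0]
    - [0,0,0,0]
    - [0,0,0,0]
    - [0,0,0,0]

```text
time: 22.0
tool_pos: [493.7, 75.4, 263.1]
eef_rot: [[-0.993, -0.118, 0.0], [-0.118, 0.993, -0.0], [-0.0, -0.0, -1.0]]
wrist_force: [-0.9, -0.0, -0.1]
finger_gap: 85.2
finger_force: 0.0
```

```bash
python3 -c "
from h import *
tcp();im=camera('top')
x,f=fitblock(im,[625,-106,7]);print(f);report(x)
s=camera('side')
b=cv2.resize(im[130:240,290:430],(400,314),interpolation=cv2.INTER_CUBIC);c=cv2.resize(s[130:240,230:370],(400,314),interpolation=cv2.INTER_CUBIC)
cv2.imwrite('pics/f.png',np.hstack([b,c]))"
```

```text
t 22.0 tcp [493.7  75.4 263.1] yaw y 96.8 F [-0.9 -0.  -0.1] gap 85.2 j6 -0.13
-141.78189086914062
block [ 624.1 -104.4    6.6] ang err -0.2 fence xy -52.3 3.8
[[667.0, -24.0], [564.0, -36.0], [581.0, -185.0], [684.0, -173.0]]
```

View pics/f.png

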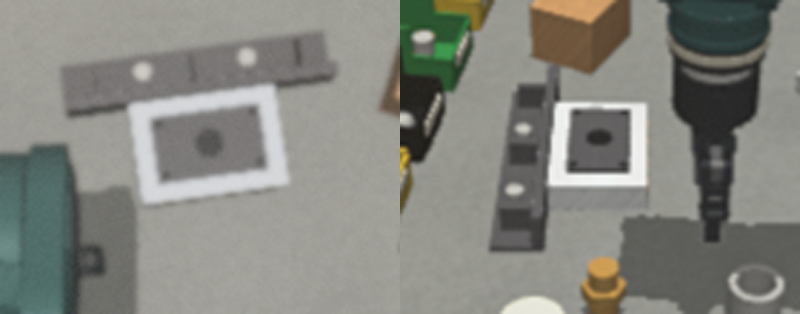

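The block lies flat against the fence (far edge at crop (130,103)–(275,85)) at −52.3 mm and −0.2°, 4 mm off the middle. The robot is clear, so I'm handing in.

```bash
python3 -c "
from h import *
print(arm.close_job())"
```

```text
the job is handed in; nothing more can be done
None
```

The block was squared to the fence 42 mm before contact, then pushed flat against it. In the last picture it sits about 0.2° off square and 4 mm from the middle, and the job was handed in at about 22 s with the robot clear.

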